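Vent the vacuum filter unit and present its filter plate

ROBOT

A 6-joint arm with a two-finger parallel gripper is mounted at the origin on the work surface. World frame = base frame: x ahead of the robot, y to its left, z up, the work surface at z = 0. Lengths are in mm, angles in rad, forces in N, time in s.
With the tool pointing down it reaches from about 300 to 775 mm from the base axis. Payload 14.6 kg.
Tool frame: the origin (TCP) lies between the finger pads; the fingertips stand 22 mm ahead of it and the grasp point (between the pads) lies 3 mm ahead of it (manip.tcp_to_tips is the distance from the TCP to the fingertips, in mm); y points along the fingers, z is the direction in which the jaws open and shut, and the axes are right-handed (so a half turn about y gives the same grasp; the last joint's range is limited). The gripper opens to 94 mm and grips with 3 to 60 N. Pads are 16 mm wide; open, the fingers measure 119 mm over their backs; the gripper's body (75 mm by 177 mm) begins 78 mm behind the grasp point.
Start: joints at [-1.404, 0.3, 1.521, -0, 1.321, -0.067], TCP at [127.415, -535.028, 227.446] pointing down, gripper open.
Joint ranges: [-3.03, 3.03], [-0.79, 2.21], [0.23, 2.52], [-1.04, 4.18], [0, 3.07], [-2.55, 2.55]. Speed limits (rad/s): [2.22, 2.22, 2.57, 3.14, 3.14, 3.14].

INTERFACE

Orientations are given as [roll, pitch, yaw] about the fixed x, y, z axes, in that order (R = Rz(yaw) Ry(pitch) Rx(roll)).
In Python, from cell import manip gives the robot as it stands.
- The arm moves only by the shell command python3 -m jog 'ROWS' [OPENING] [FORCE]. ROWS is JSON, one flat list of numbers, 6 for each row, row after row: the shift along the tool's x, y, z in mm, then the turn, a rotation vector about the tool's x, y, z in degrees. A call has 1 to 10 rows; each row is the pose to reach, as a shift and turn from the pose commanded when the call began, along the tool's axes at that moment; what a row does not reach only later rows make up. A row lasts 1/12 s, in which the tool goes at most 41.7 mm and 7.16 degrees, less where a joint would pass 70% of its speed; a pose out of reach is approached as far as the arm can. A call with a gripper value outside its range is refused whole. OPENING is the finger opening in mm, from 0 to 94, set as the call begins (- or left out, the last holds). The fingers move at their own pace and stop on an object; FORCE is the grip in N (left out, the last holds). Time passes only in rows, so rows that repeat a pose let the fingers close. It gives the time, the measured TCP pose, the force and the opening at its end, in the units of the state.
- manip.read_state(): the state, without advancing time (a new reading comes with each control period).
- manip.camera(name): name is "side" or "top" or "wrist"; returns a dict with "img" (384x512x3 uint8, red, green, blue), "intrinsics" (3x3 intrinsics, pixels), "origin" and "orientation" of the camera in the world. Camera axes: x right, y down, z forward; pixel columns grow to the right and rows downward; lengths in mm; the calibration is good to about 2 mm. A picture is of the moment at which its call begins. There is no depth.
- manip.sign_off(): hands the job in, once; it reports no verdict.
Trained networks look in a picture, given as the dict that the camera call returned (one of the last four; its "shot" number tells which), for a name from the list of things; names that differ only in an ending like _2 or _b are one class to them, and where a whole thing is asked for, a point or a joint stands for the part that bears it (a point fixed in the world has none). Each returns a list of dicts, best first, with "score" (0 to 1); they miss things now and then, are a little off and sometimes report something else, mostly with a low value. They report only what shows in the picture. A call takes as long as a camera call.
- manip.masks_of(thing, picture): "pixels" (384x512 bool, what is visible of it) and "xy" ([column, row] in pixels, amid what is visible of it).
- manip.tip_of(thing, picture): "xy" ([column, row] in pixels: a listed point, or the origin of a listed thing).
The state is a dict: "clock": time; "joints": joint angles; "qd": joint speeds; "effort": joint torques, N m; "eef_pos": TCP position; "eef_rot": TCP orientation; "wrist_force": force on the tool from outside, world axes, zero at the start; "moment": the same for the moment, N m; "finger_gap": finger opening in mm.
Only numpy, scipy, OpenCV 4.12 (cv2) and the standard library are available. Lean on these libraries where they do the work, as an engineer would, in place of code of your own. Each camera call takes 0.05 s, during which the arm holds its last target.

TASK

Vent the filter unit by pushing its sprung plunger fully down and keeping it down for about a second, then swing the cover flap up by its bar handle until it stands open past upright and leave it open. Draw the tall filter plate straight up out of its slot, leaving the short blanking plate where it is, carry it over to the green tray and finish still holding it in the gripper, upright and still above the middle of the tray, its lower edge about 15 cm above the bench. Do not disturb the flask, beaker, dropper bottle or dish.

Things in the scene. Friction and masses are not known exactly. Their poses are not given: they have to be found in the camera images.
- unit: White and grey housing fixed to the bench, 160 (x) x 240 (y) x 95 mm high. Origin: centre of its underside, z up; its front (handle side) looks along its -x. At y +50 to +120 it is a solid block with the plunger on top; the rest is an open compartment under the flap: inside x -72 to +66, y -110 to +50 mm, floor 45 mm and rim 95 mm above the bench. Two plates stand in slots in its floor.
- slot_a (a point): Centre of the bottom of one slot, at x = -10, y = -6, z = 10 mm of the unit. The slots run along the unit's x, 64 x 11 mm, open upward into the compartment, 35 mm deep. One slot holds the filter plate, the other the blanking plate; which one varies. Axes as the unit's.
- slot_b (a point): Centre of the bottom of the other slot, alike, at x = -10, y = -54, z = 10 mm of the unit.
- flap (a joint): Angle of the grey cover flap (153 x 170 mm, 6 mm thick) over the compartment: 0 shut (flat, middle of its thickness 99 mm above the bench), grows as its front edge rises, 1.57 upright, 1.9 the stop. The hinge is stiff (about 0.2 N m), so the flap stays at any angle; a lift of under 3 N at the handle moves it.
- flap_hinge (a point): Middle of the flap's hinge line, which runs along the unit's y axis: at x = +73, y = -30, z = 99 mm of the unit. Does not move with the flap. Its axes are those of the unit.
- flap_handle (a point): Middle of the flap's handle: a round steel bar 10 mm thick along the unit's y axis, 100 mm free length between its two arms, 191 mm from the hinge line, in the plane of the flap. Shut, it stands 38 mm in front of the housing's front face (bar centre to face), 99 mm above the bench, open above and below. Moves with the flap.
- plunger (a joint): Travel of the vent plunger in m: 0 up, 0.010 fully down at its stop. A spring returns it: 4 N to start it, 9 N fully down.
- plunger_top (a point): Centre of the top of the plunger's round black cap, 32 mm across; 125 mm above the bench when up. It moves straight down. It stands on the unit's top at x = -20, y = +86 mm of the unit.
- filter: The filter plate, the taller plate: aluminium, 60 mm wide (its x), 8 mm thick (its y), 75 mm tall (its z, up), 60 to 130 g, with a round filter disc in both faces and a narrower grip tab on top (36 mm wide, 8 mm thick, the top 22 mm). Origin: centre of its lower edge. It stands in one of the two slots, 40 mm of it above the compartment's floor, its top 10 mm below the rim.
- filter_tab (a point): A point in the filter plate's grip tab, 64 mm above its lower edge, 11 mm below its top, in the middle of its thickness and width.
- blank: The blanking plate: plain aluminium, 60 x 8 x 41 mm (x, y, z), in the other slot, its top only 6 mm above the compartment's floor. Origin: centre of its lower edge. To be left there.
- tray: Mint green tray fixed to the bench beside the unit, 260 (x) x 200 (y) mm, rim 30 mm high, floor 4 mm thick. Origin: centre of its underside.
- dropper: Amber dropper bottle standing on the tray near a far corner, 34 mm across, 85 mm tall. Origin: centre of its underside. Bystander.
- dish: Closed clear dish lying on the tray, 60 mm across, 12 mm tall. Origin: centre of its underside. Bystander.
- flask: Conical glass flask on the bench beyond the work, 76 mm across, 115 mm tall. Origin: centre of its underside. Bystander.
- beaker: Glass beaker on the bench near the robot, 68 mm across, 75 mm tall. Origin: centre of its underside. Bystander.

How it is judged:
By the outcome, as a careful person would: the job done as asked, in the order asked, and still so for the second after the job is handed in, while the arm keeps its last pose, push and grip.
It also fails if it takes over 69 s, if anything falls off the work surface, if the arm or the gripper's body presses on something with over 40 N, if the wrist force passes 120 N, or if a joint passes its speed limit or range.

## Working session

There is one attempt and no reset: what is moved stays moved. The work goes in short steps, Python scripts to look and compute and a shell command to move; the robot and the scene stay as the last step left them, time stands still between calls to the robot, and variables do not carry over. Pictures are saved under pics/ and viewed, and the job is handed in when it is done.

```bash
ls; mkdir -p pics
python3 - <<'E'
from cell import manip
import cv2
s=manip.read_state()
for k,v in s.items(): print(k,v)
print(manip.tcp_to_tips)
for n in ["side","top","wrist"]:
    c=manip.camera(n); cv2.imwrite(f"pics/{n}0.png",c["img"][:,:,::-1]); print(n,c["intrinsics"],c["origin"],c["orientation"],c["shot"])
E
```

```text
pics
clock 0.0
joints [-1.40359372e+00  3.00434048e-01  1.52157486e+00  1.14456691e-05
  1.32068936e+00 -6.65743823e-02]
qd [-5.44704494e-04 -6.79909568e-04 -7.88279067e-04  1.43672269e-03
  7.56479571e-05 -1.98542990e-03]
effort [ 1.55539987e-03 -5.31806445e+01 -3.52734089e+01  7.09376112e-02
  2.44841102e-02 -9.99825852e-05]
eef_pos [ 127.38412041 -534.80599512  226.90927177]
eef_rot [-1.57189875e+00  8.46126593e-05 -2.90781855e+00]
wrist_force [-0.61966673  0.33802632  0.75846065]
moment [-0.02244573  0.02696823 -0.00929089]
finger_gap 93.91532980216172
22.0
side [[478.07869047   0.         258.53659859]
 [  0.         478.07869047 197.36797513]
 [  0.           0.           1.        ]] [-101.84044071  737.60457798  777.93180231] [-2.16819927 -0.01174598 -2.38415657] 1
top [[349.13797531   0.         257.79388355]
 [  0.         349.13797531 185.05099988]
 [  0.           0.           1.        ]] [ 416.65694613  -20.92850393 1018.98759841] [-2.96407022  0.03228371 -1.54697416] 2
wrist [[329.44522542   0.         254.24375481]
 [  0.         329.44522542 187.65214684]
 [  0.           0.           1.        ]] [ 193.62174725 -519.4960136   383.60587254] [ 2.90352749e+00 -5.99463381e-05 -1.33686814e+00] 3
```

View pics/top0.png

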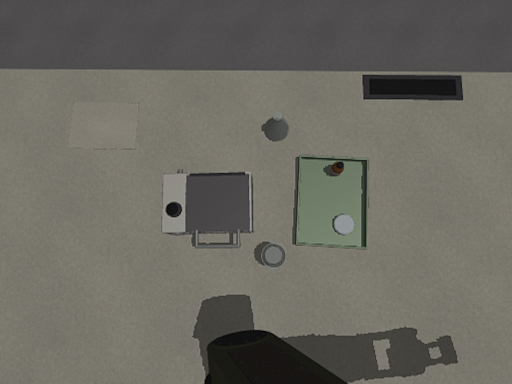

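View pics/side0.png

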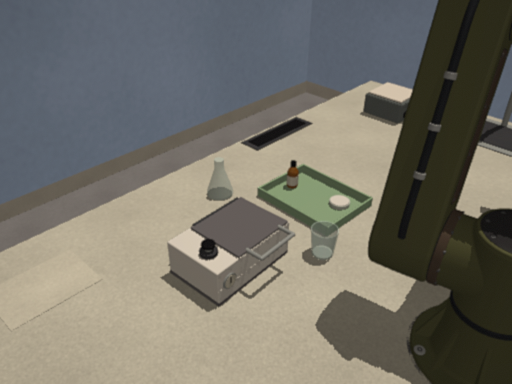

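```bash
cat > h.py <<'E'
import numpy as np, cv2
from cell import manip
from scipy.spatial.transform import Rotation as R
def rot(e): return R.from_euler('xyz',e).as_matrix()
def ray(c,px):
    d=np.linalg.inv(c["intrinsics"])@[px[0],px[1],1.]; return np.array(c["origin"]),rot(c["orientation"])@d
def atz(c,px,z):
    o,d=ray(c,px); return o+d*(z-o[2])/d[2]
def proj(c,p):
    q=rot(c["orientation"]).T@(np.asarray(p,float)-c["origin"]); q=c["intrinsics"]@q; return q[:2]/q[2]
def tri(obs):
    A=np.zeros((3,3));b=np.zeros(3)
    for c,px in obs:
        o,d=ray(c,px); d=d/np.linalg.norm(d); P=np.eye(3)-np.outer(d,d); A+=P;b+=P@o
    p=np.linalg.solve(A,b)
    return p,[np.round(proj(c,p)-px,1) for c,px in obs]
E
python3 - <<'E'
from h import *
T=manip.camera("top");S=manip.camera("side")
for n in ["unit","flap_handle","flap_hinge","plunger_top","slot_a","slot_b","tray","filter","blank","dropper","dish","flask","beaker","filter_tab"]:
    a=manip.tip_of(n,T);b=manip.tip_of(n,S)
    print(n,[(np.round(x["xy"]),round(x["score"],2)) for x in a[:2]],[(np.round(x["xy"]),round(x["score"],2)) for x in b[:2]])
    if a and b: 
        p,e=tri([(T,a[0]["xy"]),(S,b[0]["xy"])]); print("   ",p.round(1),e)
E
```

```text
unit [(array([218., 247.]), 0.72), (array([211., 206.]), 0.67)] [(array([229., 263.]), 0.8)]
    [454.1 157.2  45.9] [array([-12.5, -14.7]), array([23.7,  2.2])]
flap_handle [(array([216., 246.]), 0.59)] [(array([279., 246.]), 0.88)]
    [415.7 116.9 100. ] [array([0.4, 0.6]), array([-0.8, -0.1])]
flap_hinge [(array([218., 172.]), 0.84), (array([343., 227.]), 0.75)] [(array([219., 209.]), 0.93)]
    [609.2 119.3 106.3] [array([0.8, 1.1]), array([-1.4, -0.4])]
plunger_top [(array([170., 205.]), 0.68)] [(array([209., 245.]), 0.69)]
    [515.2 236.9 120.3] [array([1.5, 1.9]), array([-2.8, -0.8])]
slot_a [] []
slot_b [] []
tray [(array([330., 200.]), 0.78)] [(array([312., 199.]), 0.65)]
    [ 557.4 -194.5    5.2] [array([0., 0.]), array([-0., -0.])]
filter [] [(array([230., 263.]), 0.22)]
blank [] [(array([337., 205.]), 0.7)]
dropper [] [(array([294., 190.]), 0.64), (array([337., 204.]), 0.48)]
dish [(array([343., 223.]), 0.84)] [(array([339., 204.]), 0.5)]
    [ 489.9 -232.6    2.4] [array([0.2, 0.2]), array([-0.3, -0. ])]
flask [(array([278., 128.]), 0.94)] [(array([219., 196.]), 0.83)]
    [783.6 -41.4 -17.3] [array([0.1, 0.1]), array([-0.2, -0. ])]
beaker [(array([271., 253.]), 0.77)] [(array([322., 253.]), 0.76)]
    [397.9 -28.7   1.5] [array([0.6, 1. ]), array([-1.4, -0.1])]
filter_tab [] []
```

Run:
```python
from h import *
T=manip.camera("top");S=manip.camera("side")
a=cv2.resize(T["img"][150:270,150:270,::-1],None,fx=5,fy=5,interpolation=cv2.INTER_CUBIC)
cv2.imwrite("pics/tz.png",a)
b=cv2.resize(S["img"][185:305,155:305,::-1],None,fx=5,fy=5,interpolation=cv2.INTER_CUBIC)
cv2.imwrite("pics/sz.png",b)
```

```text
(no output)
```

View pics/tz.png

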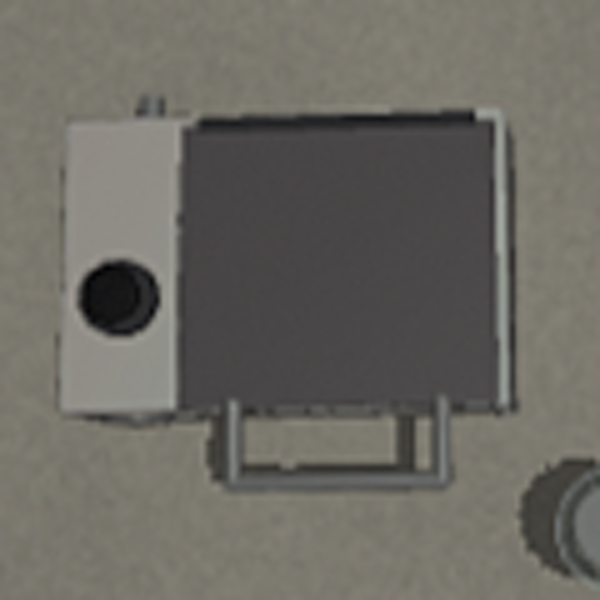

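View pics/sz.png

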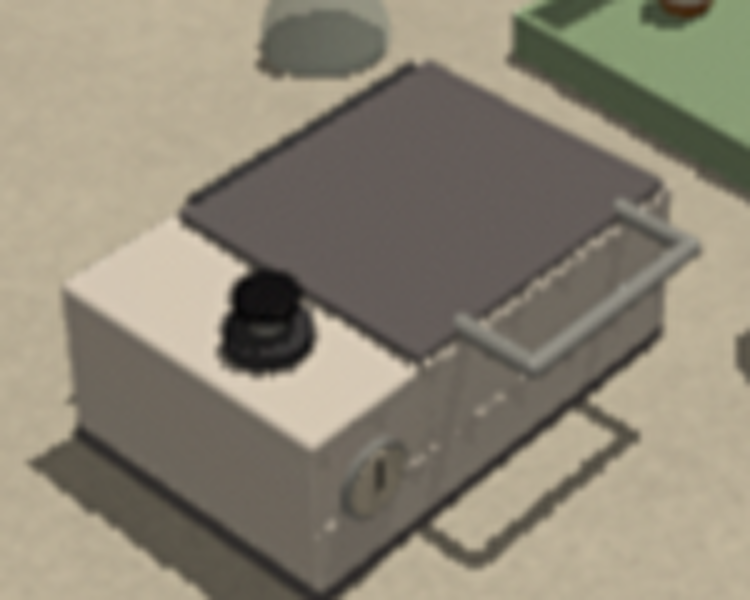

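Run:
```python
from h import *
from scipy.optimize import least_squares
T=manip.camera("top");S=manip.camera("side")
t=[((66,122),(80,120,95)),((62,408),(-80,120,95)),((515,409),(-80,-120,95)),((503,108),(80,-120,95)),((339,481),(-118,-30,99)),((110,294),(-20,86,125))]
s=[((66,290),(80,120,95)),((318,447),(-80,120,95)),((610,304),(-118,-30,99)),((266,292),(-20,86,125)),((318,598),(-80,120,0)),((664,195),(-80,-120,95))]
O=[(T,np.array(p)/5+150-.4,q) for p,q in t]+[(S,np.array(p)/5+[155-.4,185-.4],q) for p,q in s]
def W(v,q): return R.from_euler('z',v[2]).apply(q)+[v[0],v[1],0]
f=lambda v:np.concatenate([proj(c,W(v,q))-px for c,px,q in O])
r=least_squares(f,[530,150,0],loss='soft_l1',x_scale=[10,10,.05]); print(r.x,f(r.x).reshape(-1,2).round(1))
for n,q in dict(handle=(-118,-30,99),plunger=(-20,86,125),slota=(-10,-6,10),slotb=(-10,-54,10)).items(): print(n,W(r.x,q).round(1))
# tray corners by mask
for c in (T,S):
    m=manip.masks_of("tray",c)[0]["pixels"].astype(np.uint8); print(cv2.minAreaRect(cv2.findNonZero(m)))
st=manip.read_state(); print("tool axes\n",rot(st["eef_rot"]).round(3))
```

```text
[5.34951182e+02 1.49358724e+02 4.47063741e-02] [[ 0.1 -0.6]
 [-0.7  1.2]
 [-0.9 -1. ]
 [ 0.5 -0.2]
 [ 0.  -0. ]
 [-0.2 -0.1]
 [-1.4 -1.4]
 [-0.9  0.3]
 [ 1.2  0.1]
 [ 0.3 -0.4]
 [ 0.8  2.5]
 [ 1.7 -2.1]]
handle [418.4 114.1  99. ]
plunger [511.1 234.4 125. ]
slota [525.2 142.9  10. ]
slotb [527.4  95.   10. ]
((332.3751525878906, 201.99554443359375), (74.41683959960938, 91.97706604003906), 2.0454084873199463)
((313.6326599121094, 197.80413818359375), (108.77422332763672, 52.09931564331055), 25.676815032958984)
tool axes
 [[-0.973  0.     0.232]
 [-0.232 -0.    -0.973]
 [-0.    -1.     0.   ]]
```

```bash
cat >> h.py <<'E'
U=np.array([535.0,149.4,0.0447])
def W(q,v=U): return R.from_euler('z',v[2]).apply(q)+[v[0],v[1],0]
def go(p,zyaw=None,st=None):
    """tool-frame row from measured pose to TCP p, tool pointing down with tool z at zyaw"""
    st=st or manip.read_state(); M=rot(st["eef_rot"])
    zy=np.arctan2(M[1,2],M[0,2]) if zyaw is None else zyaw
    z=np.array([np.cos(zy),np.sin(zy),0]);y=np.array([0,0,-1.]);x=np.cross(y,z)
    D=np.stack([x,y,z],1)
    d=M.T@(np.asarray(p)-st["eef_pos"]); w=R.from_matrix(M.T@D).as_rotvec(degrees=True)
    print("row",d.round(1),w.round(2),"| t",round(st["clock"],2),"dist",np.linalg.norm(d).round(1),"ang",np.linalg.norm(w).round(1));
E
python3 - <<'E'
from h import *
P=W((-20,86,0)); print(P)
go([P[0],P[1],170],0.045)
go([P[0],P[1],225],-1.0)
E
```

```text
[511.17705762 234.42039412   0.        ]
row [-551.5   57.4 -659.6] [ -0.   -79.19   0.  ] | t 1.95 dist 861.8 ang 79.2
row [-551.6    2.4 -659.6] [ -0.   -19.31  -0.  ] | t 1.95 dist 859.9 ang 19.3
```

```bash
python3 -m jog '[-551.5,2,-659.6,0,-79,0,-551.5,2,-659.6,0,-79,0,-551.5,2,-659.6,0,-79,0,-551.5,2,-659.6,0,-79,0,-551.5,2,-659.6,0,-79,0,-551.5,2,-659.6,0,-79,0,-551.5,2,-659.6,0,-79,0,-551.5,2,-659.6,0,-79,0,-551.5,2,-659.6,0,-79,0,-551.5,2,-659.6,0,-79,0]' 0 20
python3 - <<'E'
from h import *
P=W((-20,86,0)); go([P[0],P[1],165],0.045)
E
```

```text
clock: 2.78
eef_pos: [313.6, -160.3, 226.8]
eef_rot: [-1.57, -0.001, -1.652]
wrist_force: [-0.3, -0.7, 0.9]
finger_gap: 30.8
row [-409.5   61.7  164.8] [-0.05 -7.24  0.03] | t 2.78 dist 445.7 ang 7.2
```

```bash
python3 -m jog '[-390,0,165,0,-7,0,-390,0,165,0,-7,0,-390,0,165,0,-7,0,-390,0,165,0,-7,0,-390,0,165,0,-7,0,-390,0,165,0,-7,0,-390,0,165,0,-7,0,-390,0,165,0,-7,0,-390,0,165,0,-7,0,-390,0,165,0,-7,0]'; python3 -m jog '[0,0,0,0,0,0,0,0,0,0,0,0,0,0,0,0,0,0]'
python3 - <<'E'
from h import *
P=W((-20,86,0)); go([P[0],P[1],165],0.045)
c=manip.camera("wrist"); cv2.imwrite("pics/w1.png",c["img"][:,:,::-1])
c=manip.camera("side"); cv2.imwrite("pics/s1.png",c["img"][:,:,::-1])
E
```

```text
clock: 3.62
eef_pos: [508.9, 208.3, 226.4]
eef_rot: [-1.571, 0.0, -1.535]
wrist_force: [0.3, -0.9, -0.2]
finger_gap: 0.6
clock: 3.87
eef_pos: [508.1, 205.7, 226.2]
eef_rot: [-1.571, -0.0, -1.535]
wrist_force: [0.2, -0.4, 0.4]
finger_gap: 0.5
row [-28.6  61.2   4.1] [ 0.03 -0.54  0.02] | t 3.87 dist 67.7 ang 0.5
```

View pics/w1.png

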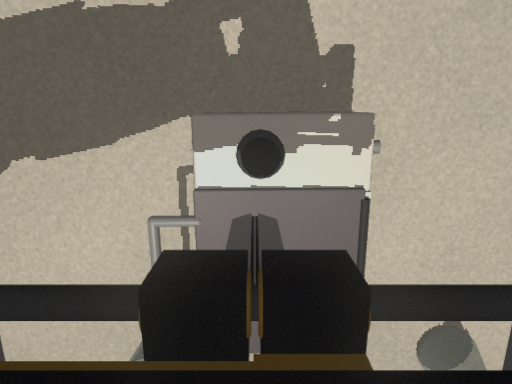

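View pics/s1.png

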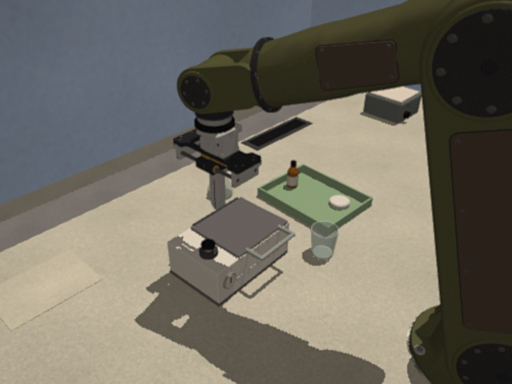

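Run:
```python
from h import *
c=manip.camera("wrist")
print(proj(c,W((-20,86,125))), atz(c,(261,152),125))
# corners of unit: pred
for q in [(-80,120,95),(80,120,95),(-118,20,99),(80,-30,99)]: print(q,proj(c,W(q)).round(0))
for n in ("plunger_top","flap_handle"):
  for d in manip.tip_of(n,c)[:1]: print(n,d["xy"],d["score"],atz(c,d["xy"],125 if n[0]=="p" else 99))
```

```text
[259.16866224 157.52851545] [512.45174485 238.84663249 125.        ]
(-80, 120, 95) [188. 114.]
(80, 120, 95) [376. 112.]
(-118, 20, 99) [152. 226.]
(80, -30, 99) [365. 274.]
plunger_top [261.1, 157.7] 0.85 [512.70734652 234.33617282 125.        ]
```

```bash
python3 -m jog '[-29,40,4,0,0,0,-29,74,4,0,0,0,-29,76,4,0,0,0,-29,78,4,0,0,0,-29,78,4,0,0,0,-29,78,4,0,0,0]'; python3 -m jog '[0,3,0,0,0,0,0,6,0,0,0,0,0,9,0,0,0,0,0,11,0,0,0,0,0,11,0,0,0,0]'
```

```text
clock: 4.62
eef_pos: [512.2, 234.7, 150.7]
eef_rot: [-1.568, 0.001, -1.536]
wrist_force: [-0.1, -0.4, 0.1]
finger_gap: 0.9
clock: 5.03
eef_pos: [512.3, 235.0, 138.4]
eef_rot: [-1.568, 0.0, -1.536]
wrist_force: [1.5, -1.8, 8.3]
finger_gap: 0.4
```

```bash
python3 -m jog '[0,1,0,0,0,0,0,2,0,0,0,0,0,3,0,0,0,0,0,3,0,0,0,0]'
```

```text
clock: 5.37
eef_pos: [512.4, 235.1, 137.1]
eef_rot: [-1.567, 0.001, -1.536]
wrist_force: [-3.7, -3.9, 20.8]
finger_gap: 0.7
```

```bash
python3 -m jog '[0,0,0,0,0,0,0,0,0,0,0,0,0,0,0,0,0,0,0,0,0,0,0,0,0,0,0,0,0,0,0,0,0,0,0,0,0,0,0,0,0,0,0,0,0,0,0,0,0,0,0,0,0,0,0,0,0,0,0,0]';python3 -m jog '[0,0,0,0,0,0,0,0,0,0,0,0,0,0,0,0,0,0,0,0,0,0,0,0,0,0,0,0,0,0]'; python3 -m jog '[0,-20,0,0,0,0,0,-60,0,0,0,0,0,-90,0,0,0,0,0,-90,0,0,0,0,0,-90,0,0,0,0]' 50
python3 - <<'E'
from h import *
P=W((-118,-30,0)); go([P[0],P[1],210],0.045)
c=manip.camera("wrist"); cv2.imwrite("pics/w2.png",c["img"][:,:,::-1])
E
```

```text
clock: 6.2
eef_pos: [512.4, 235.1, 137.1]
eef_rot: [-1.567, 0.001, -1.536]
wrist_force: [-4.8, -4.7, 21.8]
finger_gap: 0.5
clock: 6.62
eef_pos: [512.4, 235.1, 137.1]
eef_rot: [-1.567, 0.001, -1.536]
wrist_force: [-4.3, -3.9, 20.2]
finger_gap: 0.7
clock: 7.03
eef_pos: [511.9, 235.2, 226.0]
eef_rot: [-1.568, 0.001, -1.536]
wrist_force: [-0.7, -0.1, -0.3]
finger_gap: 30.2
row [117.7  15.6 -97.6] [-0.17 -0.57 -0.06] | t 7.03 dist 153.7 ang 0.6
```

View pics/w2.png

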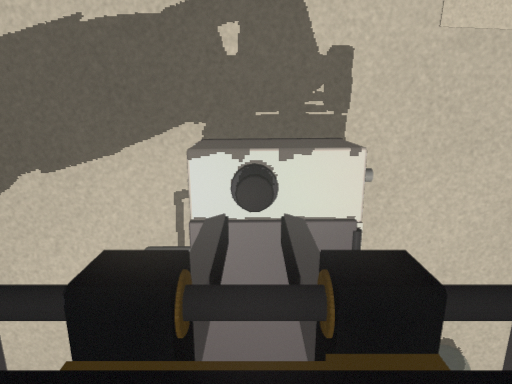

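```bash
python3 -m jog '[118,0,-98,0,-0.5,0,118,0,-98,0,-0.5,0,118,0,-98,0,-0.5,0,118,0,-98,0,-0.5,0,118,40,-98,0,-0.5,0,118,55,-98,0,-0.5,0,118,55,-98,0,-0.5,0,118,55,-98,0,-0.5,0]' 30
python3 - <<'E'
from h import *
P=W((-118,-30,0)); go([P[0],P[1],96+6],0.045)
for n in ("wrist","side","top"):
    c=manip.camera(n); cv2.imwrite(f"pics/{n}3.png",c["img"][:,:,::-1])
    print(n,proj(c,W((-118,-30,99))),[(d["xy"],d["score"],atz(c,d["xy"],99)) for d in manip.tip_of("flap_handle",c)[:1]])
E
```

```text
clock: 7.75
eef_pos: [417.1, 113.7, 168.7]
eef_rot: [-1.574, -0.0, -1.527]
wrist_force: [0.8, 0.1, 0.8]
finger_gap: 30.3
row [-0.5 66.7  1.5] [ 0.16 -0.07  0.02] | t 7.75 dist 66.7 ang 0.2
wrist [256.35018128 204.11304467] [([257.2, 204.2], 0.78, array([419.06924082, 114.11947156,  99.        ]))]
side [277.76289973 245.48050854] [([278.6, 246.2], 0.83, array([415.515292  , 114.70933997,  99.        ]))]
top [217.42752548 245.73446265] [([332.7, 202.6], 0.41, array([ 537.6192665, -185.9508842,   99.       ]))]
```

View pics/wrist3.png

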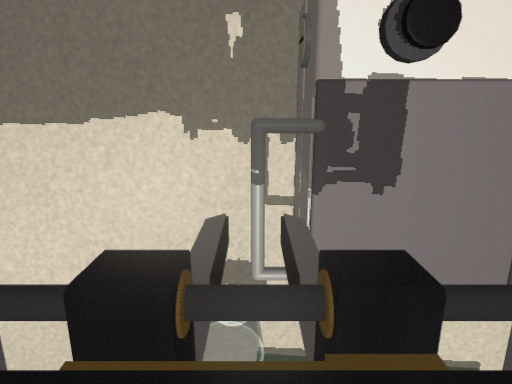

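View pics/side3.png

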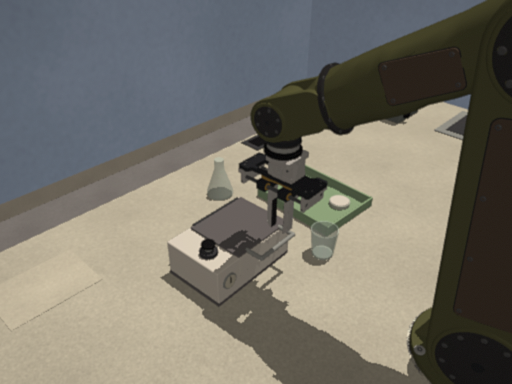

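```bash
python3 -m jog '[0,30,1,0,0,0,0,55,1,0,0,0,0,66,1,0,0,0,0,66,1,0,0,0,0,66,1,0,0,0]' && python3 -m jog '[0,0,0,0,0,0,0,0,0,0,0,0,0,0,0,0,0,0,0,0,0,0,0,0,0,0,0,0,0,0,0,0,0,0,0,0]' 2 20
python3 - <<'E'
from h import *
go(W((-118,-30,102)),0.045)
H=W((73,-30,99)); s=manip.read_state(); M=rot(s["eef_rot"]); G=np.array(s["eef_pos"])
L=191
for th in np.deg2rad(np.arange(0,109,9)):
    p0=np.array([-L,0,0]); p=np.array([-L*np.cos(th),0,L*np.sin(th)])
    print(round(np.degrees(th)),(M.T@(R.from_euler('z',.0447).apply(p-p0))).round(0))
E
```

```text
clock: 8.47
eef_pos: [418.8, 113.9, 103.8]
eef_rot: [-1.571, -0.0, -1.527]
wrist_force: [0.1, -0.6, 0.6]
finger_gap: 30.5
clock: 8.97
eef_pos: [419.1, 113.9, 104.1]
eef_rot: [-1.569, 0.0, -1.527]
wrist_force: [1.4, 0.0, 5.8]
finger_gap: 9.1
row [-0.3  2.1 -0.7] [-0.09 -0.06 -0.01] | t 8.97 dist 2.2 ang 0.1
0 [0. 0. 0.]
9 [ -0. -30.   2.]
18 [ -0. -59.   9.]
27 [ -0. -87.  21.]
36 [  -0. -112.   37.]
45 [  -0. -135.   56.]
54 [  -0. -154.   79.]
63 [  -0. -170.  105.]
72 [  -0. -181.  132.]
81 [  -0. -188.  161.]
90 [  -0. -191.  191.]
99 [  -0. -188.  221.]
108 [  -0. -181.  250.]
```

```bash
python3 -m jog '[0,-15,0.6,0,0,0,0,-30,2.4,0,0,0,0,-44.6,5.3,0,0,0,0,-59,9.3,0,0,0,0,-73.1,14.5,0,0,0,0,-86.7,20.8,0,0,0,0,-99.8,28.1,0,0,0,0,-112.3,36.5,0,0,0,0,-124,45.8,0,0,0,0,-135,56,0,0,0]'
python3 - <<'E'
from h import *
H=W((73,-30,99)); s=manip.read_state(); d=np.array(s["eef_pos"])-H; print(d, "r",np.hypot(np.hypot(d[0],d[1]),d[2]-4), "th",np.degrees(np.arctan2(d[2]-4,-d[0])))
for n in ("side",):
    c=manip.camera(n); cv2.imwrite(f"pics/{n}4.png",c["img"][:,:,::-1])
L=191
for th in np.deg2rad(np.arange(45,109,6)):
    print(round(np.degrees(th)),(L*np.sin(np.pi/4)-L*np.sin(th)).round(1),(L*np.cos(np.pi/4)-L*np.cos(th)).round(1))
E
```

```text
clock: 9.8
eef_pos: [473.9, 116.1, 238.9]
eef_rot: [-1.574, -0.0, -1.527]
wrist_force: [-6.4, -1.9, 3.8]
finger_gap: 9.3
[-135.3508251    -6.6028942   139.88979877] r 191.9100869561813 th 45.11385048271173
45 0.0 0.0
51 -13.4 14.9
57 -25.1 31.0
63 -35.1 48.3
69 -43.3 66.6
75 -49.4 85.6
81 -53.6 105.2
87 -55.7 125.1
93 -55.7 145.1
99 -53.6 164.9
105 -49.4 184.5
```

View pics/side4.png

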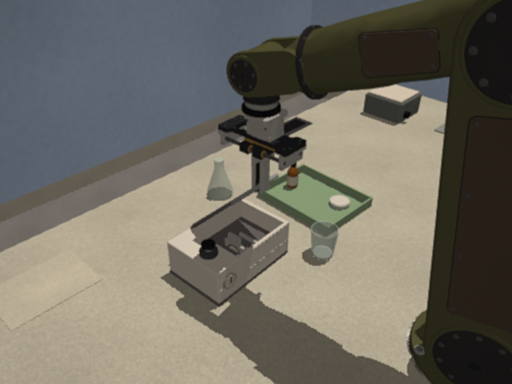

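```bash
python3 -m jog '[0,-13.4,14.9,0,0,0,0,-25.1,31,0,0,0,0,-35.1,48.3,0,0,0,0,-43.3,66.6,0,0,0,0,-49.4,85.6,0,0,0,0,-53.6,105.2,0,0,0,0,-55.7,125.1,0,0,0,0,-55.7,145.1,0,0,0,0,-53.6,164.9,0,0,0,0,-50.5,180,0,0,0]'; python3 -m jog '[0,0,0,0,0,0,0,0,0,0,0,0]'
python3 - <<'E'
from h import *
H=W((73,-30,99)); s=manip.read_state(); d=np.array(s["eef_pos"])-H; print(d, "r",np.hypot(np.hypot(d[0],d[1]),d[2]-4), "th",np.degrees(np.arctan2(d[2]-4,-d[0])))
for n in ("side","wrist"):
    c=manip.camera(n); cv2.imwrite(f"pics/{n}5.png",c["img"][:,:,::-1])
E
```

```text
clock: 10.68
eef_pos: [655.4, 124.0, 289.0]
eef_rot: [-1.571, -0.0, -1.527]
wrist_force: [-1.3, -1.2, 1.0]
finger_gap: 9.6
clock: 10.85
eef_pos: [654.9, 123.9, 288.4]
eef_rot: [-1.571, -0.0, -1.527]
wrist_force: [1.0, -1.7, 0.5]
finger_gap: 9.0
[ 45.65536832   1.17162672 189.36076949] r 190.90416504143204 th 103.83684086635083
```

View pics/side5.png

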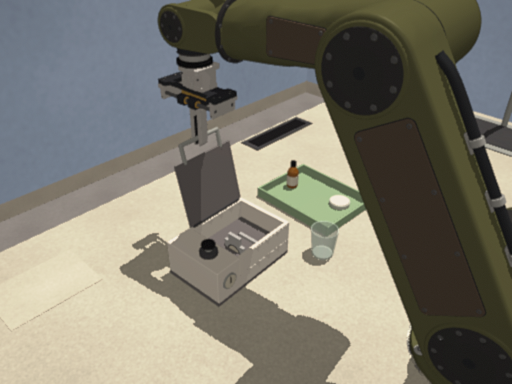

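View pics/wrist5.png

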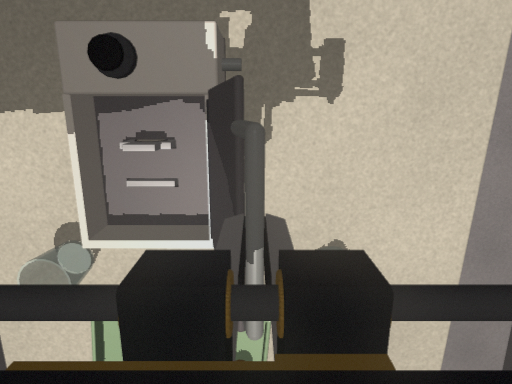

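```bash
python3 -m jog '[0,0,0,0,0,0,0,0,0,0,0,0,0,0,0,0,0,0,0,-25,0,0,0,0,0,-55,0,0,0,0,0,-55,0,0,0,0]' 30
python3 - <<'E'
from h import *
s=manip.read_state();print(s["eef_pos"],s["finger_gap"])
go(W((-10,-6,330)),0.045)
go(W((-10,-6,200)),0.0447-np.pi/2)
E
```

```text
clock: 11.45
eef_pos: [654.8, 124.5, 350.3]
eef_rot: [-1.563, 0.001, -1.527]
wrist_force: [-0.5, 0.1, 1.0]
finger_gap: 29.6
[654.75264998 124.45289055 350.3273455 ] 29.552772692758317
row [ -24.2   19.3 -128.7] [-0.46 -0.05 -0.05] | t 11.45 dist 132.4 ang 0.5
row [ -24.1  149.3 -129.7] [-0.32 89.97 -0.4 ] | t 11.45 dist 199.3 ang 90.0
```

```bash
python3 -m jog '[-24,0,-129,0,90,0,-24,0,-129,0,90,0,-24,0,-129,0,90,0,-24,0,-129,0,90,0,-24,80,-129,0,90,0,-24,100,-129,0,90,0,-24,100,-129,0,90,0,-24,100,-129,0,90,0,-24,100,-129,0,90,0,-24,100,-129,0,90,0]' 40; python3 -m jog '[0,0,0,0,17,0,0,0,0,0,17,0,0,0,0,0,17,0,0,0,0,0,17,0,0,0,0,0,17,0]'
python3 - <<'E'
from h import *
go(W((-10,-6,77)),0.0447-np.pi/2)
for n in ("top","wrist","side"):
    c=manip.camera(n); cv2.imwrite(f"pics/{n}6.png",c["img"][:,:,::-1])
    for k in ("filter_tab","plunger_top","blank"):
        for d in manip.tip_of(k,c)[:1]: print(n,k,d["xy"],round(d["score"],2),atz(c,d["xy"],{"f":74,"p":125,"b":10}[k[0]]).round(1))
print(W((-10,-6,74)))
E
```

```text
clock: 12.28
eef_pos: [524.2, 142.6, 243.8]
eef_rot: [-1.571, -0.0, -2.783]
wrist_force: [0.4, 0.4, -0.8]
finger_gap: 40.3
clock: 12.7
eef_pos: [524.3, 142.6, 244.1]
eef_rot: [-1.571, 0.0, -3.071]
wrist_force: [0.3, -0.5, 0.0]
finger_gap: 40.4
row [ -0.9 167.1  -0.3] [ 0.01  1.46 -0.01] | t 12.7 dist 167.1 ang 1.5
top filter_tab [207.0, 208.2] 0.63 [518.8 150.9  74. ]
top plunger_top [167.3, 204.5] 0.41 [520.8 245.8 125. ]
top blank [229.3, 206.3] 0.63 [532.6  97.5  10. ]
wrist filter_tab [252.4, 174.0] 0.93 [527.3 144.   74. ]
wrist plunger_top [147.6, 195.5] 0.6 [512.3 233.7 125. ]
wrist blank [290.2, 165.1] 0.82 [528.6  98.9  10. ]
side filter_tab [232.8, 239.2] 0.7 [527.3 147.   74. ]
side plunger_top [206.7, 245.1] 0.44 [507.1 241.9 125. ]
side blank [250.2, 251.5] 0.65 [519.9  96.6  10. ]
[525.27809948 142.95914211  74.        ]
```

View pics/wrist6.png

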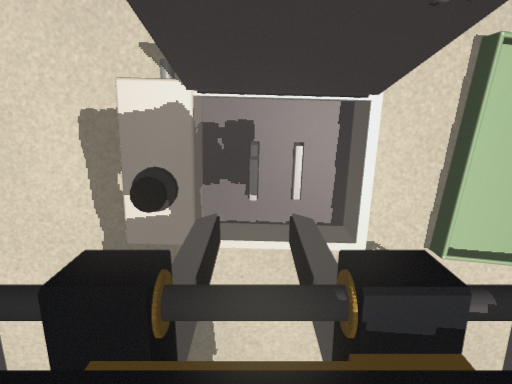

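View pics/side6.png

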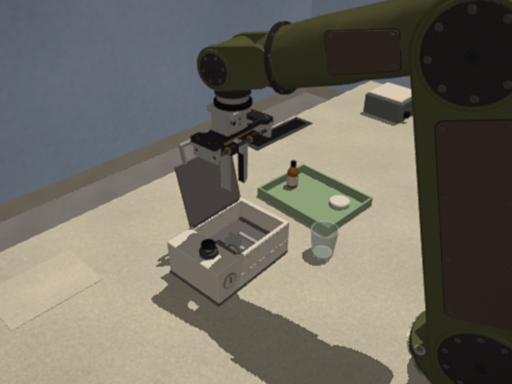

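```bash
python3 -m jog '[-2,40,-0.5,0,1.5,0,-2,80,-0.5,0,1.5,0,-2,110,-0.5,0,1.5,0,-2,120,-0.5,0,1.5,0,-2,120,-0.5,0,1.5,0,-2,120,-0.5,0,1.5,0]'
python3 - <<'E'
from h import *
go(W((-10,-6,77))+[1.5,.5,0],0.0447-np.pi/2)
c=manip.camera("wrist"); cv2.imwrite(f"pics/wrist7.png",c["img"][:,:,::-1])
for k in ("filter_tab",):
        for d in manip.tip_of(k,c)[:1]: print(k,d["xy"],round(d["score"],2),atz(c,d["xy"],74).round(1))
E
```

```text
clock: 13.8
eef_pos: [527.0, 143.3, 125.3]
eef_rot: [-1.571, 0.001, -3.1]
wrist_force: [0.0, 0.2, -1.0]
finger_gap: 40.1
row [ 0.3 48.3 -0.2] [ 0.01 -0.16 -0.06] | t 13.8 dist 48.3 ang 0.2
filter_tab [252.1, 215.9] 0.62 [525.4 144.1  74. ]
```

View pics/wrist7.png

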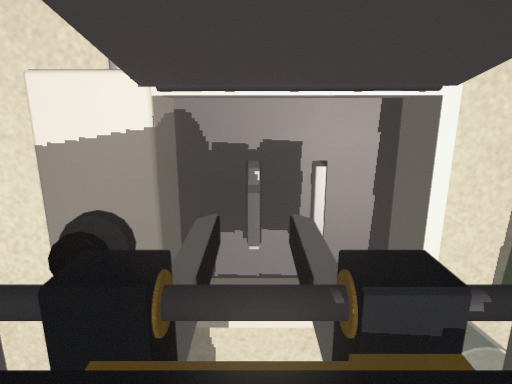

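```bash
python3 -m jog '[0,20,0,0,0,0,0,40,0,0,0,0,0,47,0,0,0,0,0,47,0,0,0,0,0,47,0,0,0,0]'; python3 -m jog '[0,0,0,0,0,0,0,0,0,0,0,0,0,0,0,0,0,0,0,0,0,0,0,0,0,0,0,0,0,0,0,0,0,0,0,0,0,0,0,0,0,0,0,0,0,0,0,0]' 2 30
```

```text
clock: 14.32
eef_pos: [527.0, 143.2, 78.3]
eef_rot: [-1.571, 0.001, -3.1]
wrist_force: [0.0, 0.7, 0.5]
finger_gap: 40.0
clock: 14.98
eef_pos: [526.5, 143.2, 77.2]
eef_rot: [-1.571, 0.0, -3.1]
wrist_force: [-1.4, -0.6, 3.7]
finger_gap: 8.1
```

```bash
python3 -m jog '[0,-5,0,0,0,0,0,-10,0,0,0,0,0,-16,0,0,0,0,0,-22,0,0,0,0,0,-28,0,0,0,0,0,-36,0,0,0,0,0,-44,0,0,0,0,0,-52,0,0,0,0,0,-60,0,0,0,0,0,-68,0,0,0,0]'; python3 -m jog '[0,-20,0,0,0,0,0,-45,0,0,0,0,0,-65,0,0,0,0,0,-72,0,0,0,0,0,-72,0,0,0,0,0,-72,0,0,0,0]'
python3 - <<'E'
from h import *
for n in ("top","wrist","side"):
    c=manip.camera(n); cv2.imwrite(f"pics/{n}8.png",c["img"][:,:,::-1])
    for k in ("filter","filter_tab","blank","tray"):
        for d in manip.tip_of(k,c)[:1]: print(n,k,d["xy"],round(d["score"],2), atz(c,d["xy"],0) if k=="tray" else "")
    m=manip.masks_of("tray",c)
    if m: 
        p=m[0]["pixels"].astype(np.uint8); h=cv2.convexHull(max(cv2.findContours(p,0,2)[0],key=cv2.contourArea)); print(n,cv2.approxPolyDP(h,4,True)[:,0].tolist())
E
```

```text
clock: 15.82
eef_pos: [526.4, 143.1, 145.9]
eef_rot: [-1.571, 0.0, -3.1]
wrist_force: [-0.3, -0.3, -1.0]
finger_gap: 7.4
clock: 16.32
eef_pos: [526.2, 143.1, 216.3]
eef_rot: [-1.571, -0.001, -3.1]
wrist_force: [0.3, -0.8, -1.7]
finger_gap: 8.0
top filter_tab [275.8, 128.8] 0.41 
top blank [217.0, 175.3] 0.73 
top tray [331.9, 201.8] 0.89 [ 552.94448305 -201.41989852    0.        ]
top [[300, 155], [368, 160], [367, 249], [295, 244]]
wrist filter [252.5, 206.1] 0.85 
wrist filter_tab [253.0, 244.4] 0.6 
wrist blank [295.5, 169.3] 0.95 
wrist [[511, 22], [511, 269], [462, 266], [445, 249], [497, 27]]
side filter [234.0, 213.0] 0.9 
side filter_tab [231.6, 187.5] 0.78 
side blank [250.9, 249.6] 0.62 
side tray [311.2, 200.1] 0.71 [ 559.36337195 -195.37238404    0.        ]
side [[258, 187], [306, 164], [372, 199], [341, 227], [307, 225], [258, 196]]
```

View pics/side8.png

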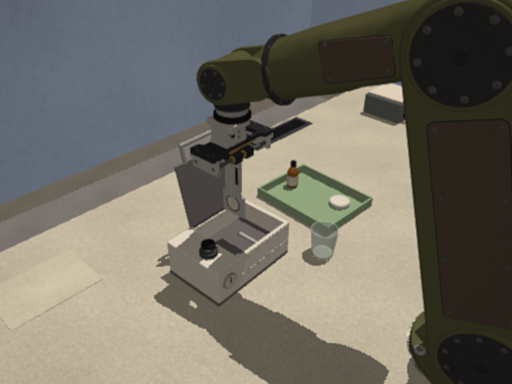

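View pics/top8.png

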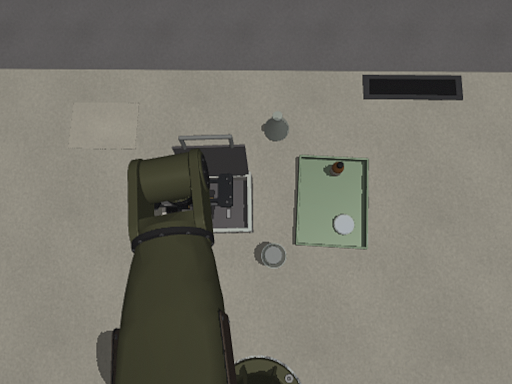

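View pics/wrist8.png

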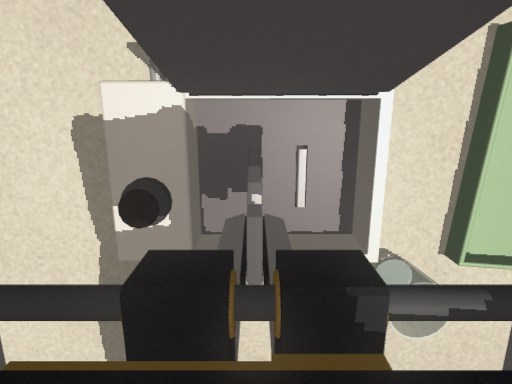

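Run:
```python
from h import *
from scipy.optimize import minimize
V=np.array([(a*130,b*100,z) for a in(-1,1) for b in(-1,1) for z in (0,30)])
for use in (("top",),("side",),("top","side")):
    ob=[]
    for n in use:
        c=manip.camera(n); ob.append((c,manip.masks_of("tray",c)[0]["pixels"].astype(np.uint8)))
    def f(v):
        r=0
        for c,m in ob:
            P=np.array([proj(c,W(q,v)) for q in V]); h=cv2.convexHull((P*16+.5).astype(np.float32)).round().astype(np.int32)
            k=cv2.resize(np.zeros((384,512),np.uint8),None,fx=1,fy=1); cv2.fillConvexPoly(k,h,1,shift=4)
            mm=cv2.fillConvexPoly(np.zeros_like(k),cv2.convexHull(cv2.findNonZero(m)),1) if c is ob[0][0] and "top" in use else m
            r+=(k!=mm).sum()
        return r
    r=minimize(f,[555,-197,0.03],method="Nelder-Mead",options=dict(initial_simplex=[[555,-197,.03],[563,-197,.03],[555,-189,.03],[555,-197,.1]],xatol=.2)); print(use,r.x,r.fun)
```

```text
('top',) [ 5.51978663e+02 -1.96119971e+02 -4.12709257e-02] 46.0
('side',) [ 5.54616641e+02 -1.98092721e+02 -4.08068094e-02] 829.0
('top', 'side') [ 5.52071324e+02 -1.96093152e+02 -3.32848120e-02] 927.0
```

Run:
```python
from h import *
go([553.5,-196.5,217.3])
```

```text
row [-1.280e+01 -3.000e-01  3.405e+02] [ 0. -0. -0.] | t 17.62 dist 340.7 ang 0.0
```

```bash
python3 -m jog '[0,0,6,0,0,0,0,0,18,0,0,0,-1,0,36,0,0,0,-2,0,58,0,0,0,-3,0,82,0,0,0,-4,0,106,0,0,0,-5,0,130,0,0,0,-6,0,154,0,0,0,-7,0,178,0,0,0,-8,0,202,0,0,0]'; python3 -m jog '[-0.5,0,24,0,0,0,-1,0,46,0,0,0,-2,0,68,0,0,0,-3,0,88,0,0,0,-3.5,0,106,0,0,0,-4,0,120,0,0,0,-4.5,0,130,0,0,0,-5,0,136,0,0,0,-5,0,138.5,0,0,0,-5,0,138.5,0,0,0]'; python3 -m jog '[0,0,0,0,0,0,0,0,0,0,0,0,0,0,0,0,0,0]'
python3 - <<'E'
from h import *
go([553.5,-196.5,217.3])
st=manip.read_state()
P=[]
for n in ("top","wrist","side"):
    c=manip.camera(n); cv2.imwrite(f"pics/{n}9.png",c["img"][:,:,::-1])
    for k in ("filter","filter_tab","tray","dish","dropper"):
        for d in manip.tip_of(k,c)[:1]:
            print(n,k,d["xy"],round(d["score"],2))
            if k=="filter" and d["score"]>.5: P.append((c,d["xy"]))
    print(n,"pred edge",proj(c,np.array(st["eef_pos"])-[0,0,67.2]),"pred tab",proj(c,np.array(st["eef_pos"])-[0,0,3]))
if len(P)>1: print(tri(P))
E
```

```text
clock: 18.45
eef_pos: [542.5, -60.6, 217.0]
eef_rot: [-1.571, 0.0, -3.1]
wrist_force: [-0.2, -0.5, -1.0]
finger_gap: 8.1
clock: 19.28
eef_pos: [553.6, -196.6, 216.9]
eef_rot: [-1.571, -0.0, -3.1]
wrist_force: [-0.8, 0.5, -1.3]
finger_gap: 8.1
clock: 19.53
eef_pos: [553.7, -195.9, 217.1]
eef_rot: [-1.571, 0.0, -3.099]
wrist_force: [0.4, 0.1, -1.1]
finger_gap: 7.8
row [ 0.2 -0.2  0.5] [ 0. -0. -0.] | t 19.53 dist 0.6 ang 0.0
top filter [270.8, 255.6] 0.71
top filter_tab [213.1, 207.1] 0.32
top dropper [280.6, 124.6] 0.62
top pred edge [340.27219906 193.69952073] pred tab [345.81243973 189.48790076]
wrist filter [254.3, 205.9] 0.73
wrist filter_tab [252.9, 244.9] 0.96
wrist tray [258.8, 168.1] 0.62
wrist dish [281.5, 222.5] 0.61
wrist dropper [271.0, 85.1] 0.66
wrist pred edge [252.82757871 206.45563166] pred tab [252.44021768 242.4416451 ]
side filter [318.1, 155.2] 0.95
side filter_tab [321.3, 134.3] 0.85
side tray [310.9, 201.2] 0.8
side dish [338.1, 205.1] 0.81
side dropper [245.0, 246.9] 0.56
side pred edge [317.08618978 155.01977828] pred tab [319.06365055 133.52169186]
(array([ 484.1440817 , -113.28348713,  183.25280389]), [array([ 37.8, -35.8]), array([-131.6,  111.7]), array([2. , 9.3])])
```

View pics/side9.png

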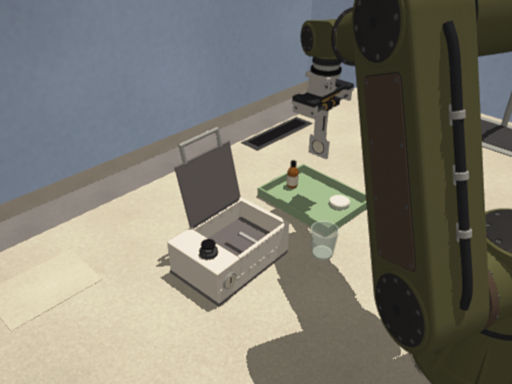

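View pics/top9.png

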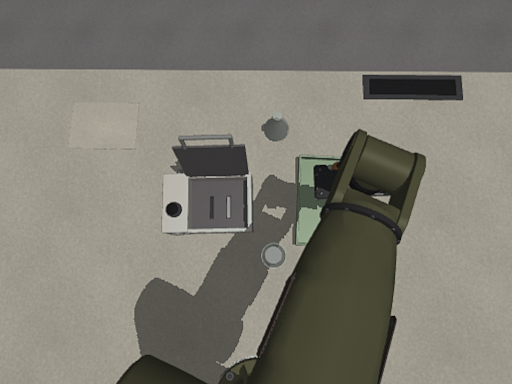

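View pics/wrist9.png

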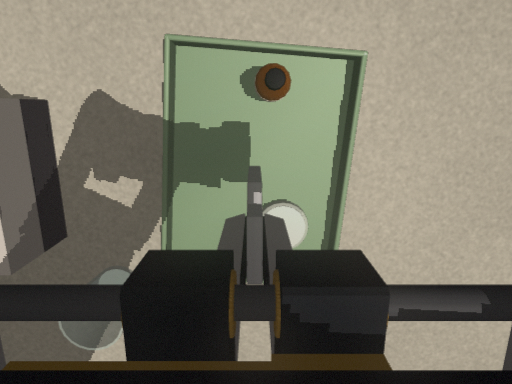

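```bash
python3 -m jog '[0,0,0,0,0,0,0,0,0,0,0,0,0,0,0,0,0,0,0,0,0,0,0,0,0,0,0,0,0,0,0,0,0,0,0,0]'
python3 - <<'E'
from cell import manip
print(manip.sign_off())
E
```

```text
clock: 20.93
eef_pos: [553.6, -196.5, 216.9]
eef_rot: [-1.571, -0.0, -3.1]
wrist_force: [-0.5, 0.6, -1.1]
finger_gap: 8.0
the job is handed in; nothing more can be done
None
```

The whole task was done in the order asked and handed in at about 21 s of the 69 s allowed. The sign-off gave no verdict.

- **Plunger:** I pushed it to its stop with the closed fingertips and held it there for about 1.25 s at about 21 N. The next picture showed it back up.
- **Flap:** I swung it up by its bar to about 104° (1.81 rad) and let go. It was still standing open in the last side and top pictures.
- **Filter plate:** It was in slot_a. I drew it straight up with a 30 N grip, and the blanking plate is still in slot_b.
- **Final pose:** The plate hangs upright and still, with the TCP at (553.6, -196.5, 216.9). My tray-centre estimate was about (552.5, -196.5), good to 2–3 mm. The plate's lower edge works out at about 150 mm above the bench, which assumes it sat at the bottom of its slot when gripped.

**Checks:** In the side and wrist pictures, the detected lower edge was within about 1.5 pixels of where I expected it. The flask, beaker, dropper bottle and dish look untouched in the final pictures.

**Disagreements:** With the arm in the way, some final detections were wrong, such as the filter in the top picture and the dropper in the top and side pictures. That spoiled the final three-camera position check, so I ignored it. The tray mask fit the side picture less well than the top one, though the two centres agreed within about 3 mm.

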